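# Point-and-call check: show the open vial and its lid, then call

## Robot

A 7-joint arm with a two-finger parallel gripper is mounted at the origin on a cart in front of the work surface, level with it; the furniture and walls round the work are solid. World frame = base frame: x ahead of the robot, y to its left, z up, the work surface at z = 0. Lengths are in m, angles in rad, forces in N, time in s.
With the tool pointing down it reaches from about 0.4 to 0.85 m from the base axis. Payload 4.4 kg.
Tool frame: the origin (TCP) lies between the finger pads; the fingertips stand 19 mm ahead of it and the grasp point (between the pads) is the TCP; z points along the fingers, y is the direction in which the jaws open and shut (so a half turn about z gives the same grasp; the last joint's range is limited). The gripper opens to 94 mm and grips with 3 to 60 N. Pads are 16 mm wide; open, the fingers measure 119 mm over their backs; the gripper's body (75 mm by 177 mm) begins 78 mm behind the grasp point.
Start: joints at [1.129, 0.628, 0.038, 1.517, -0.027, 0.996, -0.02], TCP at [0.239, -0.605, 0.224] pointing down, gripper open.
Joint ranges: [-3.06, 3.06], [-0.37, 2.12], [-1.25, 1.32], [0.18, 2.47], [-1.1, 4.24], [0.23, 1.98], [-2.94, 2.94]. Speed limits (rad/s): [2.57, 2.57, 3.14, 3.14, 3.14, 3.14, 3.14].

## Interface

Orientations are given as a unit quaternion [x, y, z, w].
In Python, from workcell import status, imaging, job gives the robot as it stands. The module is installed in compiled form; this text tells all that it offers.
- The arm moves only by the shell command python3 -m handwheel 'ROWS' [FORCE]. ROWS is JSON, a list of rows, each an object with "angular": the turn, a rotation vector about the tool's x, y, z in degrees, a list of three; "travel": the shift along the tool's x, y, z in m, a list of three; "hand": the closure, from 0 (fully open) to 1 (shut). In form: [{"angular": [ax, ay, az], "travel": [x, y, z], "hand": hand}, ...]. A call has 1 to 20 rows; each row is the pose to reach, as a shift and turn from the pose commanded when the call began, along the tool's axes at that moment; what a row does not reach only later rows make up. A row lasts 1/12 s, in which the tool goes at most 41.7 mm and 7.16 degrees, less where a joint would pass 70% of its speed; a pose out of reach is approached as far as the arm can. A call with a gripper value outside its range is refused whole. The fingers move at their own pace and stop on an object; FORCE is the grip in N (left out, the last holds). Time passes only in rows, so rows that repeat a pose let the fingers close. It gives the time, the measured TCP pose, the force and the opening at its end, in the units of the state.
- status.state(): the state, without advancing time (a new reading comes with each control period).
- imaging.snapshot(name): name is "side" or "top"; returns a dict with "img" (400x640x3 uint8, red, green, blue), "fx", "fy", "cx", "cy" (pixels), "dist" ([k1, k2, p1, p2, k3] as OpenCV has them; the pictures are not rectified), "view" (4x4, takes a point from world to camera coordinates). Camera axes: x right, y down, z forward; pixel columns grow to the right and rows downward; lengths in m; the calibration is good to about 2 mm. A picture is of the moment at which its call begins. There is no depth.
- job.close_job(): hands the job in, once; it reports no verdict.
The state is a dict: "t": time; "joints": joint angles; "dq": joint speeds; "tau": joint torques, N m; "tool_pos": TCP position; "tcp_rot": TCP orientation; "wrist_force": force on the tool from outside, world axes, zero at the start; "wrist_torque": the same for the moment, N m; "grip_width": opening from 0.0 (shut) to 1.0 (fully open).
Only numpy, scipy, OpenCV 4.12 (cv2) and the standard library are available. Lean on these libraries where they do the work, as an engineer would, in place of code of your own. Each camera call takes 0.05 s, during which the arm holds its last target.

## Task

One of the three vials standing on the bench has been left open. Show a workmate which one: bring the closed fingertips just above the middle of its mouth, within about three centimetres, and stay there for two seconds, then do the same above the loose lid that lies on the bench; then press the button of the call box down fully and let it come up again. Do not touch, move or lift the vials, the lid, the white puck or the small cup, and do not bring the fingertips that close above a closed vial.

Things in the scene. Friction and masses are not known exactly. Their poses are not given: they have to be found in the camera images.
- vial_open: The open vial: upright clear plastic jar with a printed band and no lid, 34 mm in diameter, 58 mm tall. It is loose and light and tips easily. Origin at the centre of its underside, z axis up.
- vial_mouth (a point): Centre of the open vial's mouth, in the plane of its rim, 58 mm above the bench.
- vial_shut_1: A vial of the same kind that is closed by a press-fit lid: 36 mm in diameter, 39 mm with the lid's small tab, 60 mm tall in all, loose and light. Origin at the centre of its underside. The three vials change places.
- vial_shut_2: The other closed vial, 36 mm in diameter, 60 mm tall in all, loose and light. Origin at the centre of its underside.
- loose_lid: The open vial's lid: a loose round plastic lid with a small tab, 36 mm in diameter (39 mm with the tab), 9 mm thick, lying flat on the bench, top up, to the left or the right in front of the vials (not the larger round yellow tin that belongs to the room, at the far left by the soldering iron). Origin at the centre of its underside, z axis up.
- lid_top (a point): Centre of the lid's top face, 9 mm above the bench.
- call_box: The call box: a grey box with rounded edges, 70 x 60 mm and 27 mm high, fixed to the bench on the other side from the lid, with one white push button in a round black housing in the middle of its top and a short black cable gland (to 44 mm from the middle) on one narrow side (its +x). Origin at the centre of its underside, z axis up.
- call_button_top (a point): Centre of the top of the push button, 49 mm above the bench when up; the button is 28 mm in diameter and is pressed straight down.
- call_button (a joint): Travel of the push button in m: 0 up, 0.006 fully down. A spring returns it; fully down takes about 5 N.
- usb_puck: Bystander: a flat white round puck, 67 x 62 mm, 10 mm thick, lying loose in front of the vials. It is much larger than the lid. Origin at the centre of its underside.
- gel_cup: Bystander: a small open tapered cup with a wide rim, 59 mm in diameter, 49 mm tall, standing loose to the left of the vials. Origin at the centre of its underside.
Mind the look-alikes: they are no part of the job. Leave any blue look-alike of the call_box alone. Of the things that look like the vial_open, take the one that is nearest to the robot's base at the start.

How it is judged:
On the way, in this order (a step that is already met when the one before it is completed fails the run):
1. the fingertips dwell just above the mouth of the open vial (horizontal distance between the grasp point and vial_mouth below 0.02 m and z of the grasp point in the frame of vial_mouth between 0.012 and 0.07 m), for 1.8 s.
2. the fingertips dwell just above the loose lid (horizontal distance between the grasp point and lid_top below 0.02 m and z of the grasp point in the frame of lid_top between 0.012 and 0.07 m), for 1.8 s.
3. the call button is pressed down (value of joint call_button above 0.0045 m and contact force between the fingers and call_button above 0.5 N), for 0.05 s.
At the end, for the whole second after the job is handed in: The button is up again (under 1 mm down), and the vials, the lid, the puck and the cup stand at rest where they were (moved under 5 mm, tilted under 0.1 rad) (value of joint call_button below 0.001 m and distance of each of vial_open, vial_shut_1, vial_shut_2, loose_lid, usb_puck, gel_cup from where it was at the start of the episode below 0.005 m and linear speed of each of vial_open, vial_shut_1, vial_shut_2, loose_lid, usb_puck, gel_cup below 0.02 m/s and angle between each of vial_open, vial_shut_1, vial_shut_2, loose_lid, usb_puck, gel_cup's own z axis and vertical below 0.1 rad); the robot touches nothing.
It fails at once if a vial, the lid, the puck or the cup is touched (over 0.3 N) (contact force between any of the arm, the fingers and vial_open above 0.3 N or contact force between any of the arm, the fingers and vial_shut_1 above 0.3 N or contact force between any of the arm, the fingers and vial_shut_2 above 0.3 N or contact force between any of the arm, the fingers and loose_lid above 0.3 N or contact force between any of the arm, the fingers and usb_puck above 0.3 N or contact force between any of the arm, the fingers and gel_cup above 0.3 N).
It fails at once if a vial, the lid, the puck or the cup is moved or lifted by more than 5 mm (distance of any of vial_open, vial_shut_1, vial_shut_2, loose_lid, usb_puck, gel_cup from where it was at the start of the episode above 0.005 m).
It fails at once if the fingertips come as close above a closed vial (grasp point within 15 mm of its axis and 50 mm of its top) ((horizontal distance between the grasp point and vial_shut_1 below 0.015 m and height (world z) of the grasp point below 0.11 m) or (horizontal distance between the grasp point and vial_shut_2 below 0.015 m and height (world z) of the grasp point below 0.11 m)).
It also fails if it takes over 61 s, if anything falls off the work surface, if the arm or the gripper's body presses on something with over 40 N, if the wrist force passes 120 N, or if a joint passes its speed limit or range.

## Working session

There is one attempt and no reset: what is moved stays moved. The work goes in short steps, Python scripts to look and compute and a shell command to move; the robot and the scene stay as the last step left them, time stands still between calls to the robot, and variables do not carry over. Pictures are saved under pics/ and viewed, and the job is handed in when it is done.

```bash
mkdir -p pics
python3 - <<'E'
from workcell import status, imaging
import cv2
s=status.state(); print(s)
for n in("side","top"):
    d=imaging.snapshot(n); cv2.imwrite(f"pics/{n}0.png",d["img"][:,:,::-1]); print(n,d["fx"],d["fy"],d["cx"],d["cy"],d["dist"],d["view"])
E
```

```text
{'t': 0.0, 'joints': array([ 1.12921575,  0.62930831,  0.0384445 ,  1.51835466, -0.02700948,
        0.99627985, -0.02003521]), 'dq': array([ 9.88787510e-04,  1.42018928e-03,  1.70093837e-03, -1.44992330e-03,
       -3.88964787e-05, -1.28016139e-03,  1.39726360e-03]), 'tau': array([ 2.72584539e-04, -5.49730325e+01,  1.14372052e+00, -1.86636078e+01,
       -5.21821424e-02,  2.36407074e-02,  1.70110629e-04]), 'tool_pos': array([ 0.23835034, -0.60405585,  0.2235829 ]), 'tcp_rot': array([ 9.82404009e-01,  1.86765961e-01, -1.78675744e-04, -8.98514271e-04]), 'wrist_force': array([0.31841806, 0.37153005, 0.20907183]), 'wrist_torque': array([-0.00689472,  0.02447633, -0.00310026]), 'grip_width': 1.0002827718809792}
side 495.62741650007564 495.62741650007564 328.09942093563365 195.71880304851777 [-0.01812625  0.          0.          0.          0.        ] [[-0.91207024 -0.40941101  0.02259444  0.44932384]
 [-0.19807159  0.39166832 -0.89853413  0.19114384]
 [ 0.35902024 -0.82400155 -0.4383217   1.17649658]
 [ 0.          0.          0.          1.        ]]
top 511.3413309442952 511.3413309442952 320.26123695998467 195.03702500654128 [0.0078056 0.        0.        0.        0.       ] [[ 0.02342752 -0.99948752  0.0218141  -0.07922842]
 [-0.99523304 -0.02538296 -0.09416421  0.54011866]
 [ 0.09466966 -0.01950408 -0.99531766  1.6164386 ]
 [ 0.          0.          0.          1.        ]]
```

View pics/side0.png

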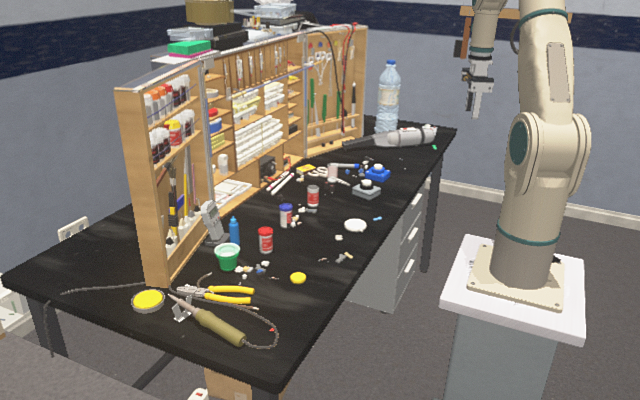

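View pics/top0.png

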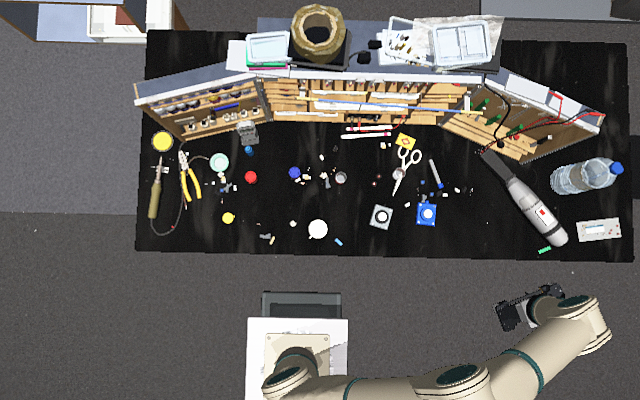

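Run:
```python
import cv2,numpy as np
t=cv2.imread("pics/top0.png");s=cv2.imread("pics/side0.png")
a=cv2.resize(t[140:250,205:445],None,fx=3.3,fy=3.3,interpolation=cv2.INTER_CUBIC)
cv2.imwrite("pics/tc.png",a)
b=cv2.resize(s[150:295,205:405],None,fx=4,fy=4,interpolation=cv2.INTER_CUBIC)
cv2.imwrite("pics/sc.png",b)
```

```text
(no output)
```

View pics/tc.png

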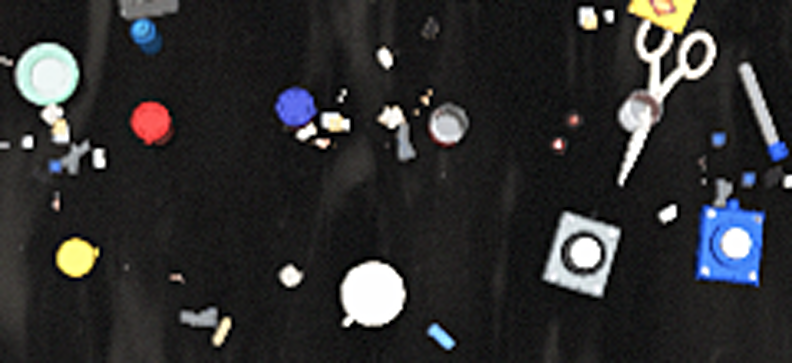

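View pics/sc.png

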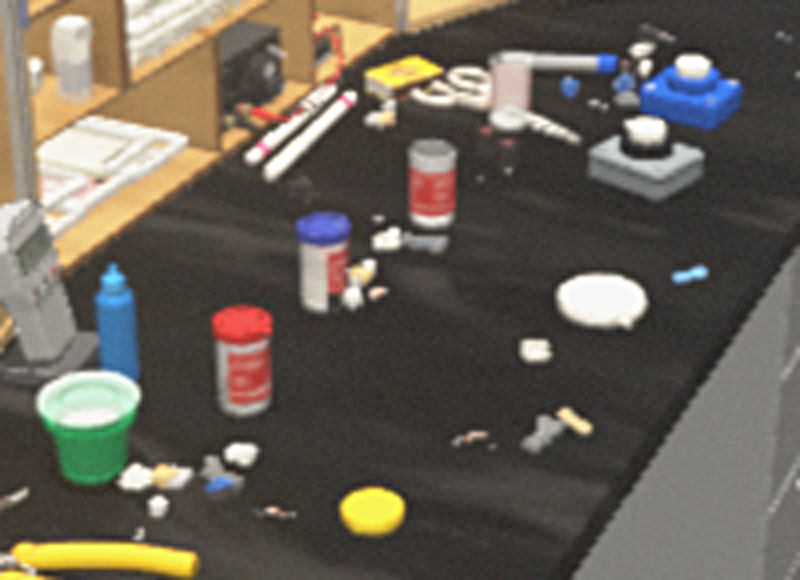

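Candidates:
- **Open vial:** top (341,177), a clear jar with a red band. The look-alike is at top (399,173), under the scissors. The shut vials are red (251,177) and blue (294,172).
- **Lid:** small yellow disc at top (228,218). The yellow tin at (162,141) and the white puck at (318,229) are not it.
- **Call box:** grey at (381,216), not the blue one at (427,214).

Next I measure these positions.

```bash
cat > h.py <<'E'
import cv2,numpy as np
from workcell import imaging,status
def ray(d,u,v):
    K=np.array([[d["fx"],0,d["cx"]],[0,d["fy"],d["cy"]],[0,0,1]])
    n=cv2.undistortPoints(np.array([[[u,v]]],float),K,np.array(d["dist"]))[0,0]
    V=np.array(d["view"]);R=V[:3,:3];return -R.T@V[:3,3],R.T@np.array([n[0],n[1],1])
def onz(d,u,v,z):
    o,r=ray(d,u,v);return o+r*(z-o[2])/r[2]
def proj(d,p):
    K=np.array([[d["fx"],0,d["cx"]],[0,d["fy"],d["cy"]],[0,0,1]]);V=np.array(d["view"])
    return cv2.projectPoints(np.array([p],float),cv2.Rodrigues(V[:3,:3])[0],V[:3,3],K,np.array(d["dist"]))[0].ravel()
def blob(img,box,f):
    x0,y0,x1,y1=box;c=cv2.cvtColor(img[y0:y1,x0:x1],cv2.COLOR_RGB2HSV).astype(int)
    m=f(c[...,0],c[...,1],c[...,2]).astype(np.uint8)
    n,l,st,ce=cv2.connectedComponentsWithStats(m);k=1+np.argmax(st[1:,4])
    return ce[k]+[x0,y0],st[k]
E
python3 - <<'E'
from h import *
T=imaging.snapshot("top");S=imaging.snapshot("side")
Y=lambda h,s,v:(h>20)&(h<35)&(s>120)&(v>110)
R=lambda h,s,v:((h<8)|(h>172))&(s>120)&(v>90)
B=lambda h,s,v:(h>105)&(h<130)&(s>100)&(v>80)
W=lambda h,s,v:(s<50)&(v>200)
V=lambda h,s,v:(v>75)
for n,tb,sb,f,z in [("lid",(215,205,242,232),(280,262,315,292),Y,.009),("red",(238,165,265,192),(255,224,277,240),R,.06),
 ("blue",(283,160,302,180),(275,200,296,213),B,.06),("open",(332,166,350,188),(305,184,321,208),V,.058),
 ("look",(391,160,407,182),(325,160,340,183),V,.058),("button",(370,205,393,228),(355,175,378,190),W,.049),("puck",(300,215,332,245),(335,212,375,238),W,.01)]:
    c,st=blob(T["img"],tb,f);p=onz(T,*c,z)
    cs,ss=blob(S["img"],sb,f)
    print(n,c.round(1),st,"P",p.round(4),"r",round(np.hypot(*p[:2]),3),"side meas",cs.round(1),ss,"side pred",proj(S,p).round(1),"side P",onz(S,*cs,z).round(3))
a=cv2.resize(T["img"][160:195,325:365,::-1],None,fx=14,fy=14,interpolation=cv2.INTER_NEAREST);cv2.imwrite("pics/op.png",a)
E
```

```text
lid [227.9 217.3] [ 7  7 13 12 48] P [0.4639 0.2294 0.009 ] r 0.518 side meas [297.6 277.4] [ 10  10  16  12 163] side pred [299.  273.7] side P [0.46  0.244 0.009]
red [250.4 176.6] [  6   6  13  13 126] P [0.5915 0.156  0.06  ] r 0.612 side meas [264.9 230.6] [  3   2  15  10 128] side pred [266.8 228.3] side P [0.59  0.168 0.06 ]
blue [294. 172.] [  5   6  13  12 116] P [0.6097 0.0193 0.06  ] r 0.61 side meas [285.5 206.7] [ 4  3 14  8 88] side pred [286.6 204.5] side P [0.606 0.032 0.06 ]
open [340.3 177.3] [  3   5  12  13 117] P [ 0.5969 -0.1273  0.058 ] r 0.61 side meas [312.6 195.4] [  2   0  13  24 264] side pred [314.1 185.9] side P [ 0.573 -0.067  0.058]
look [399.7 171.8] [  1   0  15  22 187] P [ 0.6195 -0.3157  0.058 ] r 0.695 side meas [331.9 172.3] [  0   2  15  21 269] side pred [332.6 163.2] side P [ 0.591 -0.245  0.058]
button [380.6 216.6] [  1   0  22  23 177] P [ 0.4761 -0.258   0.049 ] r 0.542 side meas [366.2 181.7] [ 7  4  9  6 42] side pred [367.3 180.2] side P [ 0.475 -0.246  0.049]
puck [317.5 228.7] [  9   4  19  20 289] P [ 0.4343 -0.06    0.01  ] r 0.438 side meas [355.  224.4] [ 10   7  21  12 216] side pred [356.2 221.9] side P [ 0.432 -0.045  0.01 ]
```

View pics/op.png

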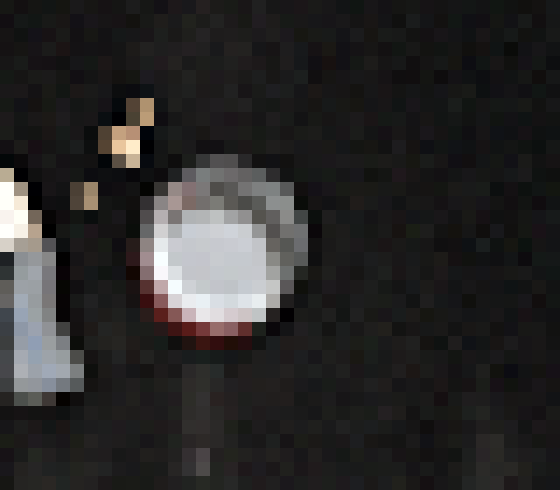

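```bash
cat >> h.py <<'E'
from scipy.spatial.transform import Rotation as Ro
def delta(p):
    s=status.state();R=Ro.from_quat(s["tcp_rot"]);print("t",s["t"],"pos",s["tool_pos"].round(4),"delta",R.inv().apply(np.array(p)-s["tool_pos"]).round(4), R.as_matrix().round(3).tolist())
E
python3 - <<'E'
from h import *
delta([.600,-.130,.2]); T=imaging.snapshot("top")
print(onz(T,341.1,176.3,.058),onz(T,227.7,217.6,.009))
E
```

```text
t 0.2 pos [ 0.2385 -0.6043  0.2239] delta [ 0.5104 -0.3085  0.0243] [[0.93, 0.367, -0.0], [0.367, -0.93, 0.001], [0.0, -0.001, -1.0]]
[ 0.60010416 -0.12991012  0.058     ] [0.46299462 0.22995483 0.009     ]
```

```bash
python3 -m handwheel '[{"angular":[0,0,0],"travel":[0.04,-0.024,0],"hand":1},{"angular":[0,0,0],"travel":[0.07,-0.042,0],"hand":1},{"angular":[0,0,0],"travel":[0.10,-0.06,0],"hand":1},{"angular":[0,0,0],"travel":[0.13,-0.078,0],"hand":1},{"angular":[0,0,0],"travel":[0.16,-0.096,0],"hand":1},{"angular":[0,0,0],"travel":[0.19,-0.114,0],"hand":1},{"angular":[0,0,0],"travel":[0.22,-0.132,0],"hand":1},{"angular":[0,0,0],"travel":[0.25,-0.15,0],"hand":1},{"angular":[0,0,0],"travel":[0.28,-0.168,0],"hand":1},{"angular":[0,0,0],"travel":[0.31,-0.187,0],"hand":1},{"angular":[0,0,0],"travel":[0.34,-0.205,0],"hand":1},{"angular":[0,0,0],"travel":[0.37,-0.223,0],"hand":1},{"angular":[0,0,0],"travel":[0.40,-0.241,0],"hand":1},{"angular":[0,0,0],"travel":[0.43,-0.26,0],"hand":1},{"angular":[0,0,0],"travel":[0.46,-0.278,0],"hand":1},{"angular":[0,0,0],"travel":[0.49,-0.296,0],"hand":1},{"angular":[0,0,0],"travel":[0.51,-0.308,0],"hand":1},{"angular":[0,0,0],"travel":[0.51,-0.308,0],"hand":1},{"angular":[0,0,0],"travel":[0.51,-0.308,0],"hand":1}]'
python3 - <<'E'
from h import *
delta([.600,-.130,.103])
T=imaging.snapshot("top");S=imaging.snapshot("side")
cv2.imwrite("pics/t1.png",T["img"][:,:,::-1]);cv2.imwrite("pics/s1.png",S["img"][:,:,::-1])
E
```

```text
t: 1.83
tool_pos: [0.6005, -0.1292, 0.2241]
tcp_rot: [0.982, 0.188, -0.0, -0.0]
wrist_force: [-0.7, -0.3, 0.1]
grip_width: 0.004
t 1.8333 pos [ 0.6005 -0.1292  0.2241] delta [-0.0007  0.0006  0.1211] [[0.929, 0.37, -0.0], [0.37, -0.929, 0.0], [-0.0, -0.0, -1.0]]
```

View pics/s1.png

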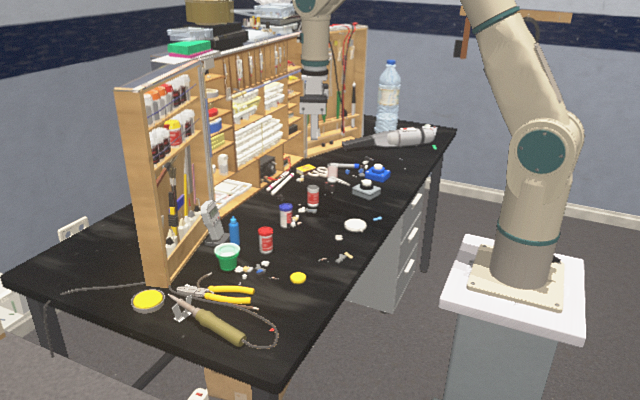

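The closed fingertips at about (317,137) hang directly above the open vial at (313,190). Next I descend and dwell.

```bash
python3 -m handwheel '[{"angular":[0,0,0],"travel":[0,0,0.02],"hand":1},{"angular":[0,0,0],"travel":[0,0,0.04],"hand":1},{"angular":[0,0,0],"travel":[0,0,0.06],"hand":1},{"angular":[0,0,0],"travel":[0,0,0.08],"hand":1},{"angular":[0,0,0],"travel":[0,0,0.095],"hand":1},{"angular":[0,0,0],"travel":[0,0,0.105],"hand":1},{"angular":[0,0,0],"travel":[0,0,0.112],"hand":1},{"angular":[0,0,0],"travel":[0,0,0.118],"hand":1},{"angular":[0,0,0],"travel":[0,0,0.12],"hand":1},{"angular":[0,0,0],"travel":[0,0,0.12],"hand":1}]'
python3 - <<'E'
from h import *
S=imaging.snapshot("side")
cv2.imwrite("pics/s2.png",cv2.resize(S["img"][100:240,230:430,::-1],None,fx=4,fy=4))
E
```

```text
t: 2.77
tool_pos: [0.6, -0.1313, 0.1045]
tcp_rot: [0.982, 0.187, 0.0, 0.0]
wrist_force: [0.3, 0.4, 0.7]
grip_width: 0.004
```

View pics/s2.png

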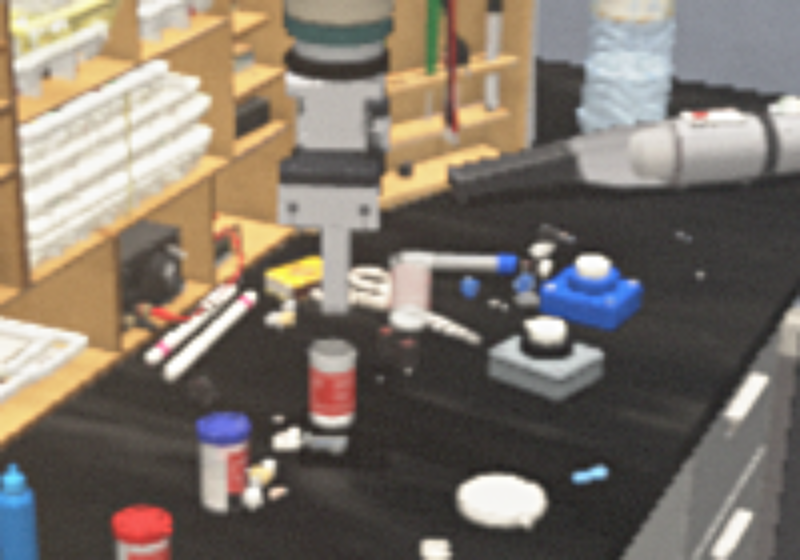

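The tips end at crop (337,312), about 25 mm above the rim centre at (333,349), so I dwell here.

```bash
python3 -m handwheel '[{"angular":[0,0,0],"travel":[0,0,0],"hand":1},{"angular":[0,0,0],"travel":[0,0,0],"hand":1},{"angular":[0,0,0],"travel":[0,0,0],"hand":1},{"angular":[0,0,0],"travel":[0,0,0],"hand":1},{"angular":[0,0,0],"travel":[0,0,0],"hand":1},{"angular":[0,0,0],"travel":[0,0,0],"hand":1},{"angular":[0,0,0],"travel":[0,0,0],"hand":1},{"angular":[0,0,0],"travel":[0,0,0],"hand":1},{"angular":[0,0,0],"travel":[0,0,0],"hand":1},{"angular":[0,0,0],"travel":[0,0,0],"hand":1},{"angular":[0,0,0],"travel":[0,0,0],"hand":1},{"angular":[0,0,0],"travel":[0,0,0],"hand":1},{"angular":[0,0,0],"travel":[0,0,0],"hand":1},{"angular":[0,0,0],"travel":[0,0,0],"hand":1},{"angular":[0,0,0],"travel":[0,0,0],"hand":1},{"angular":[0,0,0],"travel":[0,0,0],"hand":1}]'
python3 -m handwheel '[{"angular":[0,0,0],"travel":[0,0,0],"hand":1},{"angular":[0,0,0],"travel":[0,0,0],"hand":1},{"angular":[0,0,0],"travel":[0,0,0],"hand":1},{"angular":[0,0,0],"travel":[0,0,0],"hand":1},{"angular":[0,0,0],"travel":[0,0,0],"hand":1},{"angular":[0,0,0],"travel":[0,0,0],"hand":1},{"angular":[0,0,0],"travel":[0,0,0],"hand":1},{"angular":[0,0,0],"travel":[0,0,0],"hand":1},{"angular":[0,0,0],"travel":[0,0,0],"hand":1},{"angular":[0,0,0],"travel":[0,0,0],"hand":1},{"angular":[0,0,0],"travel":[0,0,-0.02],"hand":1},{"angular":[0,0,0],"travel":[0,0,-0.05],"hand":1},{"angular":[0,0,0],"travel":[0,0,-0.08],"hand":1},{"angular":[0,0,0],"travel":[0,0,-0.1],"hand":1},{"angular":[0,0,0],"travel":[0,0,-0.1],"hand":1}]'
python3 - <<'E'
from h import *
delta([.463,.230,.2])
E
```

```text
t: 4.15
tool_pos: [0.6, -0.1309, 0.1045]
tcp_rot: [0.982, 0.187, 0.0, -0.0]
wrist_force: [-0.4, 0.1, 0.0]
grip_width: 0.003
t: 5.4
tool_pos: [0.6029, -0.1316, 0.2093]
tcp_rot: [0.982, 0.187, 0.004, 0.002]
wrist_force: [0.7, 0.8, 1.2]
grip_width: 0.006
t 5.4 pos [ 0.6029 -0.1316  0.2093] delta [ 0.0024 -0.3878  0.0075] [[0.93, 0.367, 0.009], [0.367, -0.93, -0.002], [0.007, 0.005, -1.0]]
```

```bash
python3 -m handwheel '[{"angular":[0,0,0],"travel":[0,-0.02,0],"hand":1},{"angular":[0,0,0],"travel":[0,-0.05,0],"hand":1},{"angular":[0,0,0],"travel":[0,-0.08,0],"hand":1},{"angular":[0,0,0],"travel":[0.001,-0.11,0],"hand":1},{"angular":[0,0,0],"travel":[0.001,-0.14,0],"hand":1},{"angular":[0,0,0],"travel":[0.002,-0.17,0],"hand":1},{"angular":[0,0,0],"travel":[0.002,-0.2,0],"hand":1},{"angular":[0,0,0],"travel":[0.003,-0.23,0],"hand":1},{"angular":[0,0,0],"travel":[0.003,-0.26,0],"hand":1},{"angular":[0,0,0],"travel":[0.003,-0.29,0],"hand":1},{"angular":[0,0,0],"travel":[0.004,-0.32,0],"hand":1},{"angular":[0,0,0],"travel":[0.004,-0.345,0],"hand":1},{"angular":[0,0,0],"travel":[0.004,-0.365,0],"hand":1},{"angular":[0,0,0],"travel":[0.004,-0.38,0],"hand":1},{"angular":[0,0,0],"travel":[0.004,-0.386,0],"hand":1},{"angular":[0,0,0],"travel":[0.004,-0.386,0],"hand":1},{"angular":[0,0,0],"travel":[0.004,-0.386,0],"hand":1}]'
python3 - <<'E'
from h import *
delta([.463,.230,.054])
S=imaging.snapshot("side")
cv2.imwrite("pics/s3.png",S["img"][:,:,::-1])
E
```

```text
t: 6.82
tool_pos: [0.4621, 0.2287, 0.2041]
tcp_rot: [0.982, 0.187, -0.0, 0.0]
wrist_force: [-0.1, -0.3, 0.3]
grip_width: 0.001
t 6.8167 pos [0.4621 0.2287 0.2041] delta [ 0.0014 -0.001   0.1501] [[0.93, 0.367, -0.0], [0.367, -0.93, -0.001], [-0.001, 0.001, -1.0]]
```

View pics/s3.png

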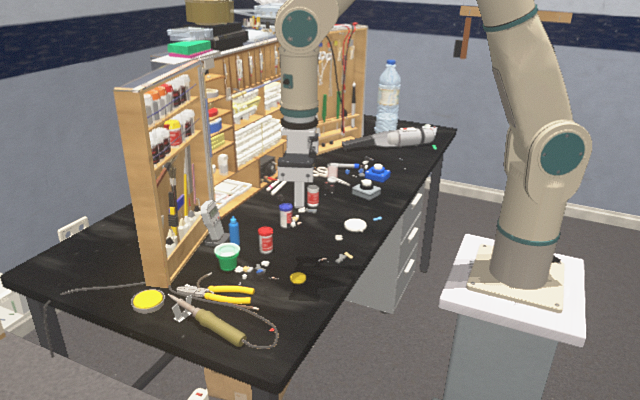

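The tips at (300,205) are right above the lid at (298,278), and the gripper's shadow falls on the lid. Descending.

```bash
python3 -m handwheel '[{"angular":[0,0,0],"travel":[0,0,0.02],"hand":1},{"angular":[0,0,0],"travel":[0,0,0.04],"hand":1},{"angular":[0,0,0],"travel":[0,0,0.06],"hand":1},{"angular":[0,0,0],"travel":[0,0,0.08],"hand":1},{"angular":[0,0,0],"travel":[0,0,0.1],"hand":1},{"angular":[0,0,0],"travel":[0,0,0.12],"hand":1},{"angular":[0,0,0],"travel":[0,0,0.135],"hand":1},{"angular":[0,0,0],"travel":[0,0,0.145],"hand":1},{"angular":[0,0,0],"travel":[0,0,0.15],"hand":1},{"angular":[0,0,0],"travel":[0,0,0.15],"hand":1}]'
python3 - <<'E'
from h import *
S=imaging.snapshot("side")
cv2.imwrite("pics/s4.png",cv2.resize(S["img"][170:310,200:400,::-1],None,fx=4,fy=4))
E
```

```text
t: 7.7
tool_pos: [0.462, 0.2285, 0.0537]
tcp_rot: [0.983, 0.186, -0.001, 0.0]
wrist_force: [0.6, -0.3, -0.1]
grip_width: 0.004
```

View pics/s4.png

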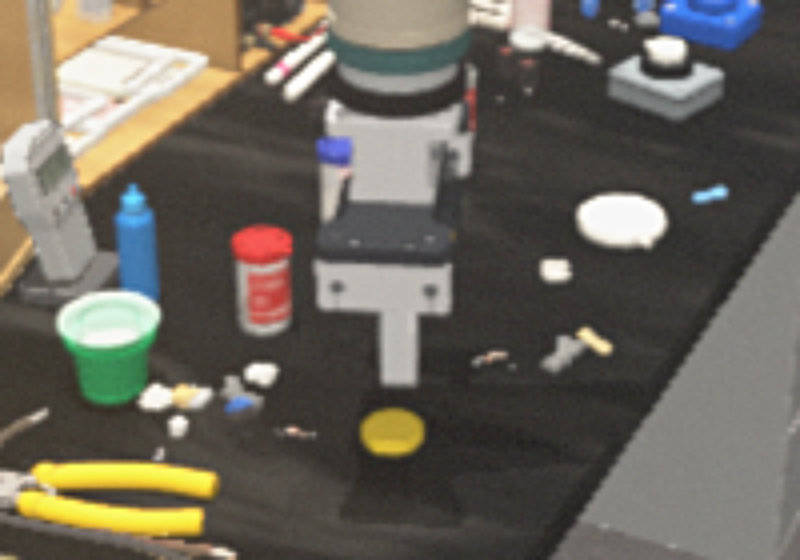

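The tips at crop (399,385) are centred over the lid top at (392,428). That gap matches the expected 26 mm. Dwelling, then up.

```bash
python3 -m handwheel '[{"angular":[0,0,0],"travel":[0,0,0],"hand":1},{"angular":[0,0,0],"travel":[0,0,0],"hand":1},{"angular":[0,0,0],"travel":[0,0,0],"hand":1},{"angular":[0,0,0],"travel":[0,0,0],"hand":1},{"angular":[0,0,0],"travel":[0,0,0],"hand":1},{"angular":[0,0,0],"travel":[0,0,0],"hand":1},{"angular":[0,0,0],"travel":[0,0,0],"hand":1},{"angular":[0,0,0],"travel":[0,0,0],"hand":1},{"angular":[0,0,0],"travel":[0,0,0],"hand":1},{"angular":[0,0,0],"travel":[0,0,0],"hand":1},{"angular":[0,0,0],"travel":[0,0,0],"hand":1},{"angular":[0,0,0],"travel":[0,0,0],"hand":1},{"angular":[0,0,0],"travel":[0,0,0],"hand":1},{"angular":[0,0,0],"travel":[0,0,0],"hand":1},{"angular":[0,0,0],"travel":[0,0,0],"hand":1},{"angular":[0,0,0],"travel":[0,0,0],"hand":1}]'
python3 -m handwheel '[{"angular":[0,0,0],"travel":[0,0,0],"hand":1},{"angular":[0,0,0],"travel":[0,0,0],"hand":1},{"angular":[0,0,0],"travel":[0,0,0],"hand":1},{"angular":[0,0,0],"travel":[0,0,0],"hand":1},{"angular":[0,0,0],"travel":[0,0,0],"hand":1},{"angular":[0,0,0],"travel":[0,0,0],"hand":1},{"angular":[0,0,0],"travel":[0,0,0],"hand":1},{"angular":[0,0,0],"travel":[0,0,0],"hand":1},{"angular":[0,0,0],"travel":[0,0,0],"hand":1},{"angular":[0,0,0],"travel":[0,0,0],"hand":1},{"angular":[0,0,0],"travel":[0,0,-0.02],"hand":1},{"angular":[0,0,0],"travel":[0,0,-0.05],"hand":1},{"angular":[0,0,0],"travel":[0,0,-0.08],"hand":1},{"angular":[0,0,0],"travel":[0,0,-0.11],"hand":1},{"angular":[0,0,0],"travel":[0,0,-0.13],"hand":1},{"angular":[0,0,0],"travel":[0,0,-0.13],"hand":1},{"angular":[0,0,0],"travel":[0,0,-0.13],"hand":1}]'
python3 - <<'E'
from h import *
T=imaging.snapshot("top")
c,st=blob(T["img"],(374,208,389,224),lambda h,s,v:(s<50)&(v>235));p=onz(T,*c,.049);print(c,st,p)
cv2.imwrite("pics/bt.png",cv2.resize(T["img"][195:240,355:410,::-1],None,fx=12,fy=12,interpolation=cv2.INTER_NEAREST))
p[2]=.18;delta(p)
E
```

```text
t: 9.08
tool_pos: [0.462, 0.2296, 0.0545]
tcp_rot: [0.982, 0.187, -0.0, -0.0]
wrist_force: [0.3, -0.8, 0.0]
grip_width: 0.004
t: 10.5
tool_pos: [0.4626, 0.2298, 0.1854]
tcp_rot: [0.982, 0.187, 0.001, -0.0]
wrist_force: [-0.8, 1.0, -0.4]
grip_width: 0.003
[382.1147541  216.19672131] [ 4  4  9  9 61] [ 0.47750603 -0.26280091  0.049     ]
t 10.55 pos [0.4617 0.2294 0.1843] delta [-0.166   0.4637  0.0043] [[0.93, 0.367, -0.0], [0.367, -0.93, -0.0], [-0.0, 0.0, -1.0]]
```

View pics/bt.png

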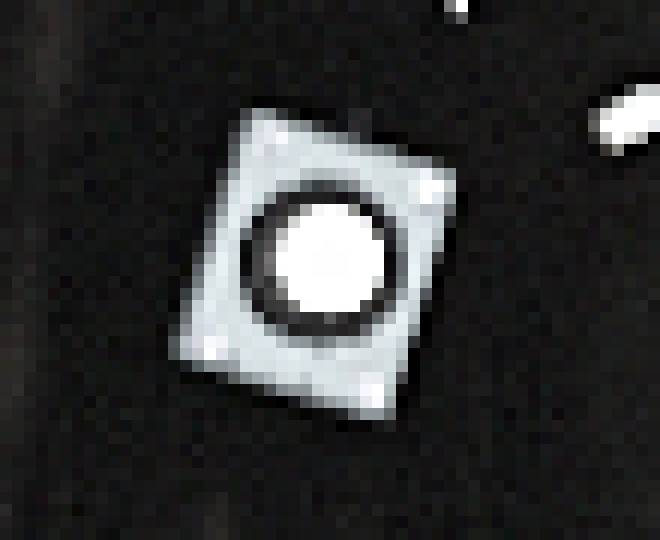

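```bash
python3 -m handwheel '[{"angular":[0,0,0],"travel":[-0.008,0.022,0],"hand":1},{"angular":[0,0,0],"travel":[-0.018,0.05,0],"hand":1},{"angular":[0,0,0],"travel":[-0.03,0.083,0],"hand":1},{"angular":[0,0,0],"travel":[-0.042,0.116,0],"hand":1},{"angular":[0,0,0],"travel":[-0.053,0.149,0],"hand":1},{"angular":[0,0,0],"travel":[-0.065,0.182,0],"hand":1},{"angular":[0,0,0],"travel":[-0.077,0.215,0],"hand":1},{"angular":[0,0,0],"travel":[-0.089,0.248,0],"hand":1},{"angular":[0,0,0],"travel":[-0.1,0.281,0],"hand":1},{"angular":[0,0,0],"travel":[-0.112,0.314,0],"hand":1},{"angular":[0,0,0],"travel":[-0.124,0.347,0],"hand":1},{"angular":[0,0,0],"travel":[-0.136,0.38,0],"hand":1},{"angular":[0,0,0],"travel":[-0.147,0.412,0],"hand":1},{"angular":[0,0,0],"travel":[-0.157,0.438,0],"hand":1},{"angular":[0,0,0],"travel":[-0.163,0.456,0],"hand":1},{"angular":[0,0,0],"travel":[-0.166,0.464,0],"hand":1},{"angular":[0,0,0],"travel":[-0.166,0.464,0.0],"hand":1},{"angular":[0,0,0],"travel":[-0.166,0.464,0],"hand":1}]'
python3 - <<'E'
from h import *
delta([.4775,-.263,.075])
S=imaging.snapshot("side")
cv2.imwrite("pics/s5.png",cv2.resize(S["img"][80:220,270:470,::-1],None,fx=4,fy=4))
E
```

```text
t: 12.05
tool_pos: [0.4773, -0.2616, 0.1833]
tcp_rot: [0.982, 0.187, -0.001, -0.001]
wrist_force: [0.8, 0.0, -1.0]
grip_width: 0.007
t 12.05 pos [ 0.4773 -0.2616  0.1833] delta [-0.0002  0.0016  0.1083] [[0.93, 0.367, -0.002], [0.367, -0.93, 0.002], [-0.001, -0.003, -1.0]]
```

View pics/s5.png

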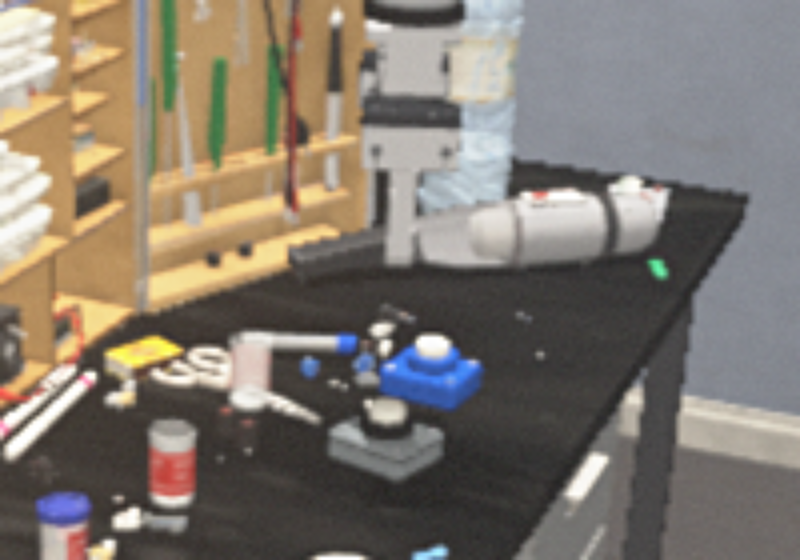

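The tips at crop (401,265) lead along the gripper axis to the grey box's button at (385,410). I go down to just above it, then press in small steps.

```bash
python3 -m handwheel '[{"angular":[0,0,0],"travel":[0,0.001,0.02],"hand":1},{"angular":[0,0,0],"travel":[0,0.001,0.045],"hand":1},{"angular":[0,0,0],"travel":[0,0.001,0.07],"hand":1},{"angular":[0,0,0],"travel":[0,0.001,0.09],"hand":1},{"angular":[0,0,0],"travel":[0,0.001,0.1],"hand":1},{"angular":[0,0,0],"travel":[0,0.001,0.106],"hand":1},{"angular":[0,0,0],"travel":[0,0.001,0.108],"hand":1},{"angular":[0,0,0],"travel":[0,0.001,0.108],"hand":1},{"angular":[0,0,0],"travel":[0,0.001,0.108],"hand":1}]'
python3 -m handwheel '[{"angular":[0,0,0],"travel":[0,0,0.002],"hand":1},{"angular":[0,0,0],"travel":[0,0,0.004],"hand":1},{"angular":[0,0,0],"travel":[0,0,0.006],"hand":1},{"angular":[0,0,0],"travel":[0,0,0.008],"hand":1},{"angular":[0,0,0],"travel":[0,0,0.01],"hand":1},{"angular":[0,0,0],"travel":[0,0,0.01],"hand":1},{"angular":[0,0,0],"travel":[0,0,0.01],"hand":1}]'
python3 - <<'E'
from h import *
S=imaging.snapshot("side")
cv2.imwrite("pics/s6.png",cv2.resize(S["img"][130:230,300:440,::-1],None,fx=5,fy=5))
E
```

```text
t: 12.85
tool_pos: [0.479, -0.2639, 0.0774]
tcp_rot: [0.982, 0.187, 0.001, 0.0]
wrist_force: [-0.4, -0.2, 0.1]
grip_width: 0.005
t: 13.43
tool_pos: [0.4784, -0.264, 0.0665]
tcp_rot: [0.982, 0.187, 0.0, 0.0]
wrist_force: [0.2, 0.5, 2.6]
grip_width: 0.002
```

View pics/s6.png

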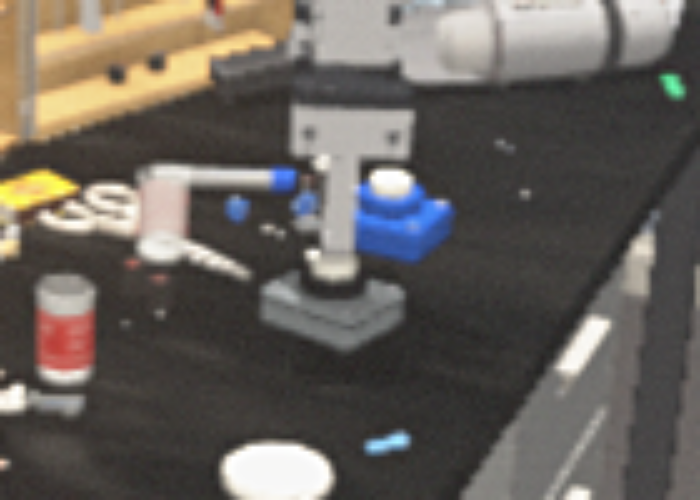

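The tips at crop (338,253) are on the white button and the force reads 2.6 N, so the press has started. Pressing on to the stop.

```bash
python3 -m handwheel '[{"angular":[0,0,0],"travel":[0,0,0.002],"hand":1},{"angular":[0,0,0],"travel":[0,0,0.004],"hand":1},{"angular":[0,0,0],"travel":[0,0,0.005],"hand":1},{"angular":[0,0,0],"travel":[0,0,0.006],"hand":1},{"angular":[0,0,0],"travel":[0,0,0.006],"hand":1},{"angular":[0,0,0],"travel":[0,0,0.006],"hand":1}]'
```

```text
t: 13.98
tool_pos: [0.4785, -0.2641, 0.062]
tcp_rot: [0.982, 0.187, 0.0, 0.0]
wrist_force: [-3.6, 1.5, 17.6]
grip_width: 0.006
```

At 17.6 N with the TCP at 0.062, the button is on its stop. Releasing straight up.

```bash
python3 -m handwheel '[{"angular":[0,0,0],"travel":[0,0,0],"hand":1},{"angular":[0,0,0],"travel":[0,0,0],"hand":1},{"angular":[0,0,0],"travel":[0,0,-0.01],"hand":1},{"angular":[0,0,0],"travel":[0,0,-0.03],"hand":1},{"angular":[0,0,0],"travel":[0,0,-0.06],"hand":1},{"angular":[0,0,0],"travel":[0,0,-0.09],"hand":1},{"angular":[0,0,0],"travel":[0,0,-0.12],"hand":1},{"angular":[0,0,0],"travel":[0,0,-0.14],"hand":1},{"angular":[0,0,0],"travel":[0,0,-0.14],"hand":1},{"angular":[0,0,0],"travel":[0,0,-0.14],"hand":1},{"angular":[0,0,0],"travel":[0,0,-0.14],"hand":1},{"angular":[0,0,0],"travel":[0,0,-0.14],"hand":1}]'
python3 - <<'E'
from h import *
S=imaging.snapshot("side");T=imaging.snapshot("top")
a=cv2.imread("pics/side0.png");b=S["img"][:,:,::-1]
for n,y,x in[("vials",(185,250),(245,325)),("cup",(240,275),(210,245)),("lid",(265,290),(285,310)),("puck",(215,235),(340,370)),("box",(175,202),(350,385))]:
    print(n,np.abs(a[y[0]:y[1],x[0]:x[1]].astype(int)-b[y[0]:y[1],x[0]:x[1]]).mean().round(2))
cv2.imwrite("pics/s7.png",cv2.resize(b[100:300,200:430],None,fx=3,fy=3))
E
```

```text
t: 14.98
tool_pos: [0.4773, -0.2633, 0.1989]
tcp_rot: [0.982, 0.187, -0.001, -0.001]
wrist_force: [-0.4, -0.5, 0.4]
grip_width: 0.005
vials 4.59
cup 4.86
lid 3.7
puck 3.5
box 12.4
```

View pics/s7.png

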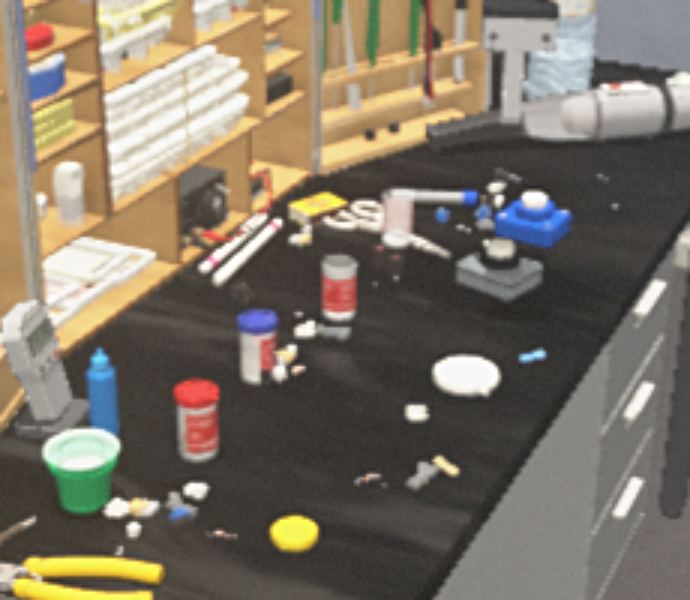

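Nothing has moved: differences from the first picture are at noise level, and the box differs only by the gripper's shadow. The button at (500,250) stands up again.

```bash
python3 -c "
from workcell import job
print(job.close_job())"
```

```text
the job is handed in; nothing more can be done
None
```

I did all three steps in order and handed the job in at about 15 s of the 61 s allowed; no verdict was reported.

- **Open vial:** I held the closed fingertips about 27 mm above the mouth of the red-banded open vial for about 2.3 s. I took this vial over the look-alike by the scissors because it is nearer the base (0.61 m against 0.70 m).
- **Loose lid:** I held about 26 mm above the yellow lid for about 2.3 s.
- **Call button:** I pressed the grey call box's button until the force reached 17.6 N with the TCP at z = 0.062 m, where full travel was expected. Then I lifted clear.

**Last checks:** the final picture shows the button up. The vials, lid, puck and cup match the first picture to within image noise. The wrist force is back to about zero, so the robot touches nothing.

**One disagreement:** positions from the side camera differed from the top camera by about 12–15 mm in y. Most of that came from the colour masks including the sides of objects. I used the top-view positions, and the pictures taken at each stop agreed with them.

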